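# Free a mould's closing link with a forked spring-bar tool

## Robot

A 6-joint arm with a two-finger parallel gripper is mounted at the origin on the work surface. World frame = base frame: x ahead of the robot, y to its left, z up, the work surface at z = 0. Lengths are in m, angles in rad, forces in N, time in s.
With the tool pointing down it reaches from about 0.225 to 0.875 m from the base axis. Payload 3.4 kg.
Tool frame: the origin (TCP) lies at the very end of the fingers, on their centre line; the grasp point (between the pads) lies 19 mm behind it; z points along the fingers, y is the direction in which the jaws open and shut (so a half turn about z gives the same grasp; the last joint's range is limited). The gripper opens to 85 mm and grips with 20 to 120 N. Pads are 22 mm wide; open, the fingers measure 114 mm over their backs; the gripper's body (76 mm by 85 mm) begins 54 mm behind the grasp point. The pads swing forward as they close: fully open they stand 13 mm farther back than shut.
Start: joints at [-1.276, 0.276, 1.505, -0, 1.361, -0.121], TCP at [0.232, -0.526, 0.231] pointing down, gripper open.
Joint ranges: [-2.89, 2.89], [-0.75, 2.08], [0.22, 2.7], [-1.18, 4.32], [0.11, 2.71], [-2.7, 2.7]. Speed limits (rad/s): [2.57, 2.57, 3.14, 3.14, 3.14, 3.14].

## Interface

Orientations are given as a unit quaternion [w, x, y, z].
In Python, from rig import manip, viewer, job gives the robot as it stands.
- The arm moves only by the shell command python3 -m crank 'ROWS' [OPENING] [FORCE]. ROWS is JSON, a list of rows, each a list of 6 numbers: the shift along the tool's x, y, z in m, then the turn, a rotation vector about the tool's x, y, z in degrees. In form: [[dx, dy, dz, rx, ry, rz], ...]. A call has 1 to 20 rows; each row is the pose to reach, as a shift and turn from the pose measured when the call began, along the tool's axes at that moment; what a row does not reach only later rows make up. A row lasts 1/8 s, in which the tool goes at most 62.5 mm and 10.7 degrees, less where a joint would pass 70% of its speed; a pose out of reach is approached as far as the arm can. A call with a gripper value outside its range is refused whole. OPENING is the opening, from 0 (shut) to 1 (fully open), set as the call begins (- or left out, the last holds). The fingers move at their own pace and stop on an object; FORCE is the grip in N (left out, the last holds). Time passes only in rows, so rows that repeat a pose let the fingers close. It gives the time, the measured TCP pose, the force and the opening at its end, in the units of the state.
- manip.get_state(): the state, without advancing time (a new reading comes with each control period).
- viewer.get_image(name): name is "scene" or "top" or "wrist"; returns a dict with "frame" (420x560x3 uint8, blue, green, red), "range_z" (420x560 float32, m along the optical axis (not along the pixel's ray), 0 where there is no reading), "intrinsics" (3x3 intrinsics, pixels), "world_from_camera" (4x4, takes a point from camera to world coordinates); the wrist camera has in their place "mount" (4x4, takes a point from camera to tool coordinates, whose origin is the TCP and whose axes are the flange's). Camera axes: x right, y up, looking along -z (the intrinsics and any distortion apply to the point x, -y, -z); pixel columns grow to the right and rows downward; lengths in m; the calibration is good to about 2 mm. A picture is of the moment at which its call begins: read the wrist's pose just before it.
- job.sign_off(): hands the job in, once; it reports no verdict.
The state is a dict: "clock": time; "qpos": joint angles; "qd": joint speeds; "effort": joint torques, N m; "position": TCP position; "ee_rot": TCP orientation; "contact_force": force on the tool from outside, world axes, zero at the start; "moment": the same for the moment, N m; "width": finger opening in m.
Only numpy, scipy, OpenCV 4.12 (cv2) and the standard library are available. Lean on these libraries where they do the work, as an engineer would, in place of code of your own. Each camera call takes 0.05 s, during which the arm holds its last target. There are 200 camera calls.

## Task

Take the forked tool from its stand, slip its tines down over the spring bar's neck between the lug and the brass collar, and press the collar gently back, without ramming it against its stop, and hold it there until the red link has popped up. Then stand the tool back in its slot, lift the link out and set it down in the blue tray, left there released. Only the tool may touch the mould and its fittings, never the gripper or arm; do not drop the link and leave the glue bottle, jar and plane where they are.

Things in the scene. Friction and masses are not known exactly. Their poses are not given: they have to be found in the camera images.
- mould: Fixed corner of a laminated wooden mould, block 140 x 160 x 50 mm (x, y, z); origin at the centre of its underside, z up. Metal fittings on top: lugs, link, spring bar (6 mm round steel, along y at x = 0, z = 64 mm), brass collar, spring and blue housing (34 x 25 mm, top z = 77 mm), in that order towards -y. More than 12 N of the tool on them does damage.
- slot (a point): Point midway between the two lugs at their top (mould frame x = 0, y = 30, z = 80 mm). Lugs: aluminium, 32 mm wide in x, 8 mm thick, at y = 15..23 and 37..45 mm; the link stands in the 14 mm gap. Low end cheeks at x = +-23..28 mm, y = 20..40 mm, tops at z = 72 mm. The bar goes through the lug at y = 15..23 mm into the link.
- neck (a point): Point on the bar's axis, 4.2 mm outside the lug (mould frame x = 0, y = 10.8, z = 64 mm): a 4 mm fork lowered here clears lug and collar by 2 mm or more. The bare neck runs from the lug face (y = 15 mm) to the collar (18 mm diameter, 5 mm thick). The collar was clamped on the bar by hand: its near face rests anywhere at y = -5.5..+6.5 mm, not measured.
- stop (a point): Point on the bar's axis at the front face of the blue housing (mould frame x = 0, y = -22, z = 64 mm). Pressing the collar this way (mould's -y) draws the bar back: 2.5 N to start, 0.5 N more per mm, 5.5 to 6 N when the link is let go after 6 to 7 mm of travel; just after, at 7.3 mm, the bar meets a hard stop inside the housing and the force rises steeply. The link then takes about half a second to rise.
- fork_tool: Loose forked tool, 105 mm tall, 0.12 kg, handle up in its stand; origin centred at the tine tips, z up along the handle, x across the tines. Tines 6 mm wide, 4 mm thick (y), slot between them 10 mm wide, 18 mm deep; steel blade 22 x 4 mm up to z = 42 mm; brass shoulder 36 x 28 mm (x, y) from z = 42 to 50 mm; wooden handle 24 x 16 mm (x, y) from z = 50 to 105 mm.
- stand: Fixed wooden block 80 x 90 x 50 mm (x, y, z) with a slot right through its centre, 27 mm in x by 11 mm in y; origin at the centre of its underside. The tool's blade hangs in the slot with its shoulder on the block's top, so its tine tips are 8 mm above the bench.
- link: Loose red closing link, plate 44 x 12.8 x 42 mm (x, y, z), about 0.08 kg, origin at the centre of its underside, upright in the gap between the lugs with its underside 54 mm above the bench, its plate plane along the mould's x. The bar goes through a 10 x 8 mm hole near its lower end. A spring ejector below it lifts it 15 mm when the bar is clear, to 31 mm above the lugs.
- tray: Fixed blue open tray 130 x 110 x 28 mm (x, y, z), walls and floor 5 mm; origin at the centre of its underside.
- glue: White glue bottle, 44 mm diameter, 110 mm tall, loose bystander; origin at the centre of its underside.
- jar: Amber jar, 56 mm diameter, 75 mm tall, loose bystander; origin at the centre of its underside.
- plane: Small hand plane, 42 x 130 x 42 mm (x, y, z), loose bystander; origin at the centre of its underside.
Not all that is in view belongs to the job. There is more than one size of the link; the one meant has the size given above.

How it is judged:
By the outcome, as a careful person would: the job done as asked, in the order asked, and still so for the second after the job is handed in, with the robot touching nothing.
It also fails if it takes over 72 s, if anything falls off the work surface, if the arm or the gripper's body presses on something with over 40 N, if the wrist force passes 120 N, or if a joint passes its speed limit or range.

## Working session

There is one attempt and no reset: what is moved stays moved. The work goes in short steps, Python scripts to look and compute and a shell command to move; the robot and the scene stay as the last step left them, time stands still between calls to the robot, and variables do not carry over. Pictures are saved under pics/ and viewed, about 8 in all and at most 12, crops included, and the job is handed in when it is done.

```bash
mkdir -p pics; ls; python3 - <<'E'
from rig import manip, viewer
import cv2, numpy as np
s=manip.get_state(); print({k:np.round(v,3).tolist() for k,v in s.items()})
for n in ("scene","top"):
    d=viewer.get_image(n); cv2.imwrite(f"pics/{n}0.png",d["frame"]); np.savez(f"pics/{n}0.npz",**d)
    print(n,d["intrinsics"].tolist(),np.round(d["world_from_camera"],3).tolist(),[k for k in d])
E
```

```text
pics
{'clock': 0.0, 'qpos': [-1.276, 0.277, 1.506, 0.0, 1.361, -0.121], 'qd': [-0.0, 0.0, -0.0, -0.001, -0.001, -0.001], 'effort': [-0.0, -41.677, -24.58, -0.0, 0.011, 0.0], 'position': [0.232, -0.526, 0.23], 'ee_rot': [-0.001, 0.978, 0.206, -0.0], 'contact_force': [-0.146, 0.89, -0.752], 'moment': [-0.003, -0.054, 0.028], 'width': 0.085}
scene [[502.799870518712, 0.0, 271.9472062768196], [0.0, 502.799870518712, 224.57481548656025], [0.0, 0.0, 1.0]] [[0.852, -0.406, 0.33, 0.969], [0.523, 0.662, -0.538, -0.623], [-0.0, 0.631, 0.776, 0.945], [0.0, 0.0, 0.0, 1.0]] ['frame', 'range_z', 'intrinsics', 'world_from_camera']
top [[498.9697798126736, 0.0, 273.9950298393942], [0.0, 498.9697798126736, 204.14369207188386], [0.0, 0.0, 1.0]] [[0.02, 0.997, -0.075, 0.517], [-1.0, 0.022, 0.017, 0.0], [0.019, 0.075, 0.997, 1.108], [0.0, 0.0, 0.0, 1.0]] ['frame', 'range_z', 'intrinsics', 'world_from_camera']
```

View pics/scene0.png

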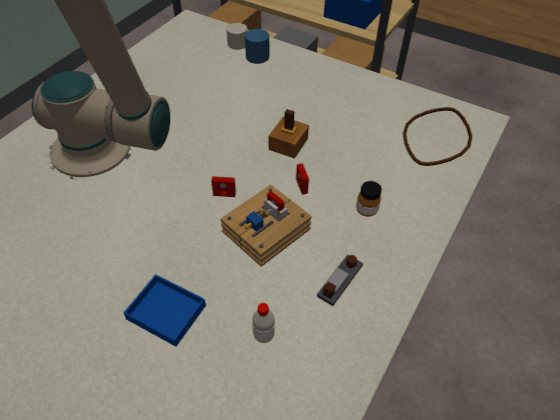

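View pics/top0.png

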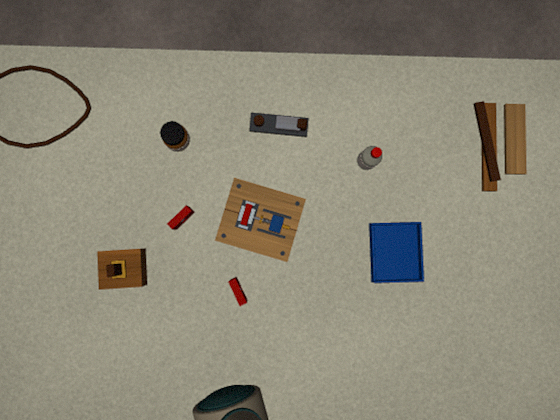

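The top view shows the mould at (261,219) with the red link between its lugs at (247,215) and the housing at (277,223). The stand with the tool is at (121,269) and the tray at (396,252). There are loose red plates at (181,217) and (238,291). The link meant is the one standing in the mould's lug gap. Next I measure poses from depth.

```bash
cat > h.py <<'E'
import numpy as np, cv2
from scipy.spatial.transform import Rotation as R
from rig import manip, viewer
def rot(q): return R.from_quat([q[1],q[2],q[3],q[0]]).as_matrix()
def tcp(s=None):
    s=s or manip.get_state(); T=np.eye(4); T[:3,:3]=rot(s["ee_rot"]); T[:3,3]=s["position"]; return T
def cloud(d,T):
    z=d["range_z"].astype(float); K=d["intrinsics"]; v,u=np.mgrid[:z.shape[0],:z.shape[1]]
    P=np.stack([(u-K[0,2])/K[0,0]*z,-(v-K[1,2])/K[1,1]*z,-z],-1)
    W=P@T[:3,:3].T+T[:3,3]; W[z<=0]=np.nan; return W
def proj(d,T,p):
    c=np.linalg.inv(T)@np.append(p,1); K=d["intrinsics"]
    return K[0,0]*c[0]/-c[2]+K[0,2], K[1,1]*-c[1]/-c[2]+K[1,2]
def wrist(name):
    T=tcp(); d=viewer.get_image("wrist"); T=T@d["mount"]
    cv2.imwrite(f"pics/{name}.png",d["frame"]); np.savez(f"pics/{name}.npz",T=T,**d)
    return d,T,cloud(d,T)
def rect(W,m):
    pts=(W[m][:,:2]*1000).astype(np.float32); (c,s,a)=cv2.minAreaRect(pts)
    return np.round(c,1).tolist(),np.round(s,1).tolist(),round(a,1),len(pts)
def delta(p,yaw=None):
    """tool-frame shift (m) to world TCP p, and tool-z turn so that tool y heads to world yaw (deg, mod 180)"""
    T=tcp(); o=T[:3,:3].T@(np.array(p)-T[:3,3]); r=None
    if yaw is not None:
        a=np.radians(yaw); v=T[:3,:3].T@np.array([np.cos(a),np.sin(a),0]); r=np.degrees(np.arctan2(-v[0],v[1])); r=(r+90)%180-90
    return np.round(o,4).tolist(), r
E
python3 - <<'E'
from h import *
for n in ("top","scene"):
    d=dict(np.load(f"pics/{n}0.npz")); W=cloud(d,d["world_from_camera"]); z=W[...,2]
    v,u=np.mgrid[:420,:560]
    def box(a,b,c,e): return (u>=a)&(u<=b)&(v>=c)&(v<=e)
    print(n,"bench z",np.nanmedian(z[box(300,340,320,350)]) )
    if n=="top":
        for k,b,lo,hi in [("mould",(205,315,170,270),.042,.056),("mlink",(225,315,190,245),.085,.12),("mlugs",(225,315,190,245),.068,.12),("stand",(90,150,240,295),.042,.056),("tool top",(90,150,240,295),.09,.2),("shoulder",(90,150,240,295),.054,.066),("tray",(360,430,215,290),.02,.04),("redA",(160,200,200,235),.02,.2),("redB",(220,255,270,310),.02,.2)]:
            m=box(*b)&(z>lo)&(z<hi); print(k,rect(W,m) if m.sum()>3 else None, np.round(np.nanmedian(z[m]),3))
E
```

```text
top bench z 0.00022163771016547873
mould ([564.2, 12.1], [160.6, 140.5], 74.6, 4288) 0.05
mlink ([572.3, 43.7], [19.4, 43.5], 73.3, 142) 0.097
mlugs ([561.3, 3.9], [106.6, 55.8], 73.9, 564) 0.078
stand ([454.1, 305.0], [79.9, 91.0], 4.8, 1400) 0.05
tool top ([454.7, 304.0], [23.2, 16.1], 3.1, 139) 0.112
shoulder ([456.3, 300.2], [71.1, 80.4], 6.8, 154) 0.058
tray ([500.3, -286.2], [130.4, 111.9], 2.6, 584) 0.027
redA ([564.9, 183.7], [17.6, 56.8], 45.7, 280) 0.054
redB ([410.7, 57.0], [57.0, 16.8], 26.7, 258) 0.054
scene bench z 8.644627241338743e-05
```

```bash
python3 - <<'E'
from h import *
print(delta([.4544,.3045,.24],94), delta([.569,.03,.25],74.6))
d=viewer.get_image("wrist"); print(np.round(d["mount"],3).tolist(), d["intrinsics"].tolist())
E
```

```text
([0.5386, -0.6696, -0.0083], np.float64(19.823255831412723)) ([0.5326, -0.3722, -0.0188], np.float64(39.22327310615975))
[[0.002, 0.96, 0.278, 0.069], [1.0, -0.002, -0.001, -0.0], [-0.0, 0.278, -0.96, -0.143], [0.0, 0.0, 0.0, 1.0]] [[293.73629675213425, 0.0, 280.6008931428254], [0.0, 293.73629675213425, 211.15445617552678], [0.0, 0.0, 1.0]]
```

```bash
python3 -m crank '[[0.533,-0.372,-0.02,0,0,39.2],[0.533,-0.372,-0.02,0,0,39.2],[0.533,-0.372,-0.02,0,0,39.2],[0.533,-0.372,-0.02,0,0,39.2],[0.533,-0.372,-0.02,0,0,39.2],[0.533,-0.372,-0.02,0,0,39.2],[0.533,-0.372,-0.02,0,0,39.2],[0.533,-0.372,-0.02,0,0,39.2],[0.533,-0.372,-0.02,0,0,39.2],[0.533,-0.372,-0.02,0,0,39.2],[0.533,-0.372,-0.02,0,0,39.2],[0.533,-0.372,-0.02,0,0,39.2],[0.533,-0.372,-0.02,0,0,39.2],[0.533,-0.372,-0.02,0,0,39.2]]'
python3 - <<'E'
from h import *
d,T,W=wrist("w1")
cv2.imwrite("pics/w1x.png",cv2.resize(d["frame"][60:360,100:500],None,fx=2,fy=2,interpolation=cv2.INTER_CUBIC))
E
```

```text
clock: 1.9
position: [0.5688, 0.0288, 0.2512]
ee_rot: [-0.0, 0.991, -0.135, -0.001]
contact_force: [0.0, -0.1, 0.2]
width: 0.0852
```

View pics/w1x.png

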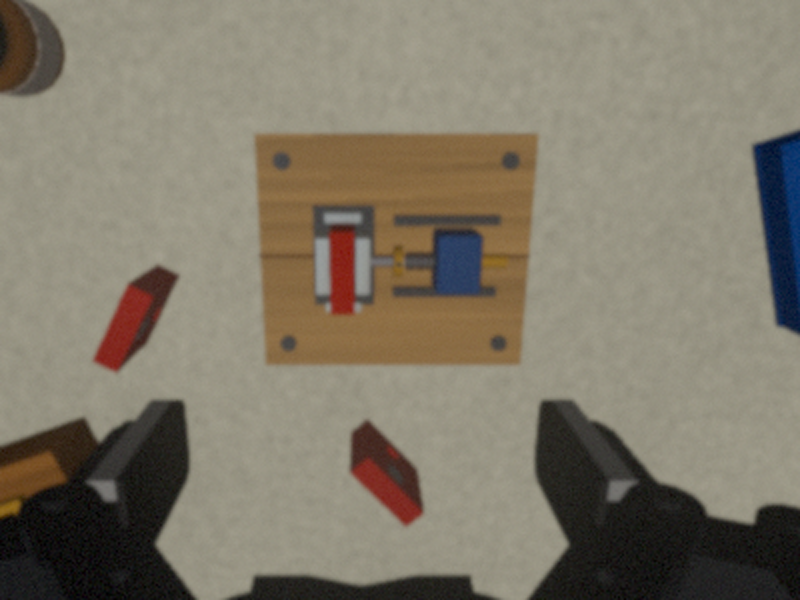

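The crop shows the right link in the lug gap at (343,270), the bare neck at (383,262), the brass collar at (399,261) and the blue housing at (458,262). The loose red plates at (136,315) and (387,470) are larger, about 57 mm long and 54 mm tall, so they are not the one meant.

```bash
python3 - <<'E'
from h import *
d=dict(np.load("pics/w1.npz")); T=d["T"]; W=cloud(d,T); z=W[...,2]
v,u=np.mgrid[:420,:560]; b=(u>215)&(u<385)&(v>115)&(v<255)
m=b&(z>.042)&(z<.058); print("mould",rect(W,m),np.nanmedian(z[m]))
c=np.array([564.2,12.1])
(c,s,a)=cv2.minAreaRect((W[b&(z>.042)][:,:2]*1000).astype(np.float32)); print(c,s,a)
th=np.radians(-15.4)
Rm=np.array([[np.cos(th),-np.sin(th)],[np.sin(th),np.cos(th)]])
M=(W[...,:2]*1000-np.array(c))@Rm   # mould frame mm
for k,lo,hi,xx in [("link",.088,.1,30),("lugs",.076,.083,30),("hous",.074,.08,20)]:
    mm=b&(z>lo)&(z<hi)&(abs(M[...,0])<xx); mm&=(M[...,1]<0) if k=="hous" else (M[...,1]>5)
    q=M[mm]; print(k,np.round([np.percentile(q,1,axis=0),np.percentile(q,99,axis=0)],1).tolist(),np.median(z[mm]))
# profile along bar axis row
for row in (189,190,191,192): print(row,[(i,round(M[row,i,1],1),round(z[row,i]*1000)) for i in range(280,322,1)])
hsv=cv2.cvtColor(d["frame"],cv2.COLOR_BGR2HSV)
for i in range(284,318,1): print(i,hsv[190,i].tolist(),end=' ')
E
```

```text
mould ([562.1, 9.8], [160.8, 139.7], 74.7, 13287) 0.050605243078317874
(562.101318359375, 9.821113586425781) (160.77542114257812, 139.6563262939453) 74.65573120117188
link [[-21.6, 24.1], [22.2, 35.8]] 0.09720416568018497
lugs [[-15.4, 15.7], [22.2, 45.0]] 0.08047867533375314
hous [[-16.5, -46.3], [17.3, -21.8]] 0.07691859825666864
189 [(280, np.float64(20.1), 80), (281, np.float64(19.0), 81), (282, np.float64(17.9), 81), (283, np.float64(16.8), 80), (284, np.float64(15.7), 80), (285, np.float64(14.4), 67), (286, np.float64(13.3), 67), (287, np.float64(12.2), 67), (288, np.float64(11.0), 66), (289, np.float64(9.9), 67), (290, np.float64(8.7), 65), (291, np.float64(7.6), 67), (292, np.float64(6.5), 66), (293, np.float64(5.4), 68), (294, np.float64(4.3), 67), (295, np.float64(3.1), 68), (296, np.float64(2.0), 67), (297, np.float64(1.1), 72), (298, np.float64(0.1), 73), (299, np.float64(-1.2), 71), (300, np.float64(-2.2), 72), (301, np.float64(-3.4), 72), (302, np.float64(-4.9), 66), (303, np.float64(-5.8), 69), (304, np.float64(-7.0), 69), (305, np.float64(-8.3), 66), (306, np.float64(
[... 1110 characters left out ...]
4(-4.8), 69), (303, np.float64(-5.9), 68), (304, np.float64(-7.0), 69), (305, np.float64(-8.3), 67), (306, np.float64(-9.3), 69), (307, np.float64(-10.6), 66), (308, np.float64(-11.4), 70), (309, np.float64(-12.7), 69), (310, np.float64(-14.1), 66), (311, np.float64(-14.8), 70), (312, np.float64(-16.3), 66), (313, np.float64(-17.1), 70), (314, np.float64(-18.2), 70), (315, np.float64(-19.6), 68), (316, np.float64(-20.3), 71), (317, np.float64(-21.9), 67), (318, np.float64(-22.1), 75), (319, np.float64(-22.9), 77), (320, np.float64(-23.8), 78), (321, np.float64(-25.1), 77)]Traceback (most recent call last):
  File "<stdin>", line 14, in <module>
ValueError: cannot convert float NaN to integer
```

```bash
python3 - <<'E'
from h import *
print(delta([.453,.303,.235],94))
E
```

```text
([-0.1849, -0.2333, 0.0167], np.float64(-19.471543451975947))
```

```bash
python3 -m crank '[[-0.185,-0.233,0.017,0,0,-19.4],[-0.185,-0.233,0.017,0,0,-19.4],[-0.185,-0.233,0.017,0,0,-19.4],[-0.185,-0.233,0.017,0,0,-19.4],[-0.185,-0.233,0.017,0,0,-19.4],[-0.185,-0.233,0.017,0,0,-19.4],[-0.185,-0.233,0.017,0,0,-19.4]]'
python3 - <<'E'
from h import *
d,T,W=wrist("w2"); z=W[...,2]
near=np.hypot(W[...,0]-.4535,W[...,1]-.3035)<.075
m=near&(z>.042)&(z<.0535); print("stand",rect(W,m))
m=near&(z>.107)&(z<.122); print("handle",rect(W,m),np.nanmedian(z[m]))
m=near&(z>.0555)&(z<.064); print("shoulder",rect(W,m))
cv2.imwrite("pics/w2.png",d["frame"])
c=np.array(rect(W,near&(z>.107)&(z<.122))[0])/1000
print(delta([*c,.14]),delta([*c,.078],94))
E
```

```text
clock: 2.82
position: [0.4531, 0.3017, 0.2348]
ee_rot: [-0.0, 0.999, 0.034, -0.0]
contact_force: [-0.0, 0.7, 1.2]
width: 0.0857
stand ([452.1, 303.0], [80.8, 90.2], 5.0, 4563)
handle ([452.5, 303.1], [24.4, 15.9], 5.5, 437) 0.11337231350359367
shoulder ([452.7, 303.1], [35.3, 27.8], 6.6, 375)
([-0.0007, -0.0017, 0.0949], None) ([-0.0007, -0.0017, 0.1569], np.float64(-0.15653064794224747))
```

View pics/w2.png

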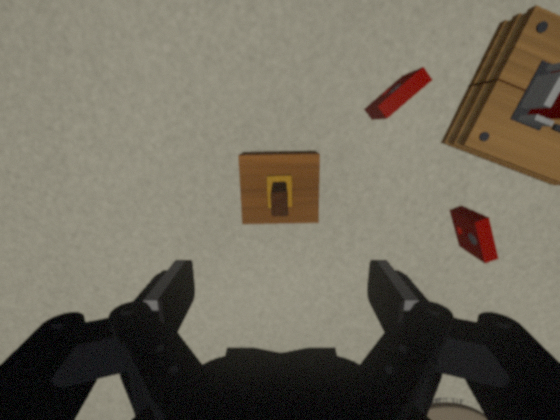

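The handle is at (280,198) in the stand, with nothing near the fingers. I descend and grip.

```bash
python3 -m crank '[[0,-0.002,0.05,0,0,-1.4],[0,-0.002,0.09,0,0,-1.4],[0,-0.002,0.12,0,0,-1.4],[0,-0.002,0.145,0,0,-1.4],[0,-0.002,0.159,0,0,-1.4],[0,-0.002,0.159,0,0,-1.4],[0,-0.002,0.159,0,0,-1.4]]'
python3 -m crank '[[0,0,0,0,0,0],[0,0,0,0,0,0],[0,0,0,0,0,0],[0,0,0,0,0,0],[0,0,0,0,0,0],[0,0,0,0,0,0],[0,0,0,0,0,0],[0,0,0,0,0,0]]' 0 90
```

```text
clock: 3.75
position: [0.4543, 0.3034, 0.0769]
ee_rot: [-0.001, 0.999, 0.045, 0.001]
contact_force: [0.0, 0.2, 1.0]
width: 0.0854
clock: 4.75
position: [0.4544, 0.3036, 0.0772]
ee_rot: [-0.001, 0.999, 0.045, 0.001]
contact_force: [-0.4, 0.6, 5.1]
width: 0.015
```

```bash
python3 -m crank '[[0,0,-0.02,0,0,0],[0,0,-0.05,0,0,0],[0,0,-0.1,0,0,0],[0,0,-0.115,0,0,0],[0,0,-0.115,0,0,0]]'
python3 - <<'E'
from h import *
print(delta([.5654,.0192,.192],74.65))
s=manip.get_state(); print(s['contact_force'],s['moment'])
E
```

```text
clock: 5.38
position: [0.4542, 0.3034, 0.1922]
ee_rot: [-0.001, 0.999, 0.045, 0.002]
contact_force: [-1.1, -0.1, -1.2]
width: 0.0151
([0.0849, 0.2931, -0.0], np.float64(20.550542257009255))
[-1.1017515  -0.10228723 -1.15044064] [ 0.00090023 -0.00056525 -0.03160384]
```

```bash
python3 -m crank '[[0.015,0.055,0,0,0,4],[0.03,0.11,0,0,0,10],[0.05,0.17,0,0,0,16],[0.067,0.23,0,0,0,20.5],[0.08,0.275,0,0,0,20.5],[0.085,0.293,0,0,0,20.5],[0.085,0.293,0,0,0,20.5],[0.085,0.293,0,0,0,20.5]]'
python3 - <<'E'
from h import *
d,T,W=wrist("w3")
print(manip.get_state()["position"],manip.get_state()['contact_force'])
cv2.imwrite("pics/w3x.png",cv2.resize(d["frame"][120:420,130:430],None,fx=2,fy=2,interpolation=cv2.INTER_CUBIC))
E
```

```text
clock: 6.38
position: [0.5643, 0.0208, 0.1911]
ee_rot: [-0.002, 0.991, -0.133, 0.0]
contact_force: [0.1, 0.6, -0.6]
width: 0.0153
[0.56446903 0.02098403 0.1914341 ] [ 0.01892479 -0.1780093  -1.08320425]
```

View pics/w3x.png

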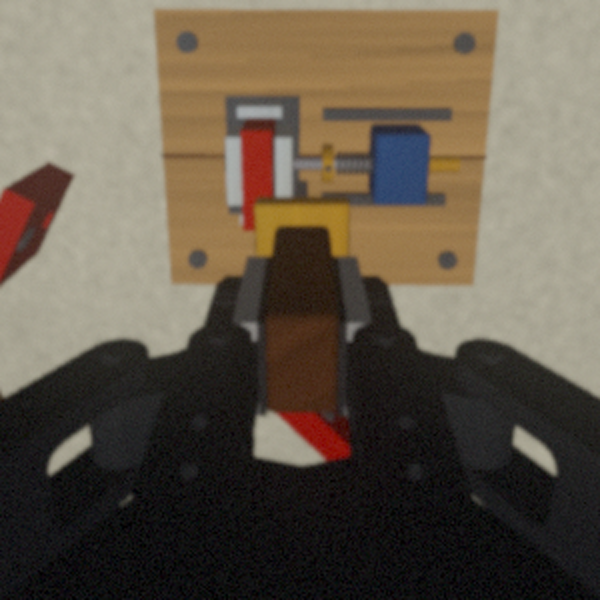

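The shoulder shows at (302,228), just short of the bar line, with the bar at row 163, the neck at (310,163) and the collar at (328,163). I measure the tool against the mould in the same picture.

```bash
python3 - <<'E'
from h import *
d=dict(np.load("pics/w3.npz")); T=d["T"]; W=cloud(d,T); z=W[...,2]
v,u=np.mgrid[:420,:560]; b=(u>200)&(u<385)&(v>115)&(v<275)
m=b&(z>.042)&(z<.058)
(c,s,a)=cv2.minAreaRect((W[m][:,:2]*1000).astype(np.float32)); print("mould",c,s,a)
th=np.radians(a-90); Rm=np.array([[np.cos(th),-np.sin(th)],[np.sin(th),np.cos(th)]])
M=(W[...,:2]*1000-np.array(c))@Rm
def ext(k,mm):
    q=M[mm]; print(k,mm.sum(),np.round([np.percentile(q,2,axis=0),np.percentile(q,98,axis=0)],1).tolist(),round(float(np.median(z[mm])),4))
ext("shoulder",b&(z>.160)&(z<.177)&(v>210)&(v<250))
for zz in np.arange(.155,.18,.003): print(round(zz,3),(b&(v>210)&(v<250)&(z>zz)&(z<zz+.003)).sum(),end=' ')
ext("hous",b&(z>.073)&(z<.081)&(M[...,1]<-10)&(abs(M[...,0])<20))
ext("lug",b&(z>.077)&(z<.084)&(M[...,1]>5)&(abs(M[...,0])<20))
t=tcp(); g=(t[:2,3]*1000-np.array(c))@Rm; print("TCP in mould",g, "tilt",np.round(t[:3,2],4))
# shoulder in tool frame
mm=b&(z>.160)&(z<.177)&(v>210)&(v<250); q=(W[mm]-t[:3,3])@t[:3,:3]; print(np.round(np.percentile(q,[2,98],axis=0)*1000,1))
E
```

```text
mould (561.8773803710938, 10.084396362304688) (160.6917266845703, 140.10525512695312) 74.88236236572266
shoulder 1019 [[-0.2, -3.3], [16.0, 23.8]] 0.1722
0.155 0 0.158 0 0.161 0 0.164 23 0.167 69 0.17 760 0.173 151 0.176 46 0.179 54 hous 1012 [[-15.6, -46.0], [17.3, -22.2]] 0.0769
lug 553 [[-13.6, 15.6], [16.6, 44.6]] 0.0805
TCP in mould [-0.34068148 11.19833161] tilt [ 0.0013  0.0028 -1.    ]
[[  0.1 -12.6  15.8]
 [ 16.4  14.6  24.5]]
```

```bash
python3 -m crank '[[0.002,0.001,0.0,0,0,0],[0.002,0.001,0.02,0,0,0],[0.002,0.001,0.04,0,0,0],[0.002,0.001,0.05,0,0,0],[0.002,0.001,0.052,0,0,0],[0.002,0.001,0.052,0,0,0]]'
python3 - <<'E'
from h import *
d,T,W=wrist("w4")
d2=viewer.get_image("scene"); np.savez("pics/s4.npz",**d2)
u,v=proj(d2,d2["world_from_camera"],[.565,.02,.07]); u,v=int(u),int(v)
a=cv2.resize(d2["frame"][v-40:v+35,u-50:u+50],(800,600),interpolation=cv2.INTER_CUBIC); cv2.imwrite("pics/s4x.png",a)
print(u,v,manip.get_state()["position"],manip.get_state()["contact_force"])
E
```

```text
clock: 7.18
position: [0.5666, 0.0198, 0.14]
ee_rot: [-0.002, 0.991, -0.132, 0.001]
contact_force: [0.0, 0.0, -1.6]
width: 0.015
268 208 [0.56678321 0.01969081 0.14022045] [ 0.78970694  0.16163485 -1.06540743]
```

View pics/s4x.png

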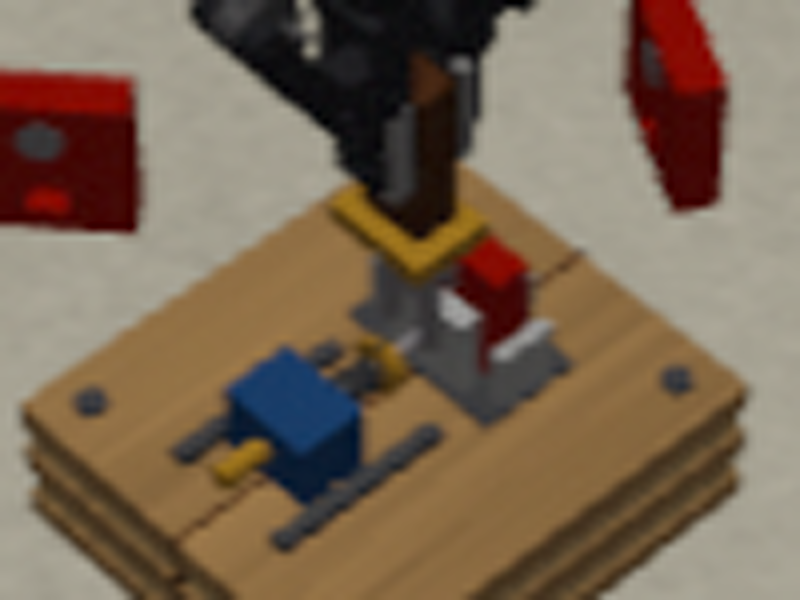

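The scene crop shows the tool over the neck. The shoulder centre is at about (410,235), which puts the tine centre at about (410,334) when projected, and the bar's bare neck shows at (410,338). I lower slowly, watching the force.

```bash
python3 -m crank '[[0,0,0.002,0,0,0],[0,0,0.004,0,0,0],[0,0,0.006,0,0,0]]'; python3 -m crank '[[0,0,0.0015,0,0,0],[0,0,0.003,0,0,0],[0,0,0.003,0,0,0]]'
```

```text
clock: 7.65
position: [0.5668, 0.0197, 0.1341]
ee_rot: [-0.002, 0.991, -0.132, 0.001]
contact_force: [-0.1, 0.1, -1.3]
width: 0.0146
clock: 8.02
position: [0.5667, 0.0196, 0.1309]
ee_rot: [-0.002, 0.991, -0.132, 0.001]
contact_force: [0.2, 0.3, -0.8]
width: 0.0147
```

```bash
python3 -m crank '[[0,0,0.0025,0,0,0],[0,0,0.0045,0,0,0],[0,0,0.0045,0,0,0]]'; python3 -m crank '[[0,0.001,0,0,0,0],[0,0.002,0,0,0,0],[0,0.003,0,0,0,0],[0,0.003,0,0,0,0]]'; python3 -m crank '[[0,0.001,0,0,0,0],[0,0.002,0,0,0,0],[0,0.002,0,0,0,0]]'; python3 -m crank '[[0,0.001,0,0,0,0],[0,0.0015,0,0,0,0],[0,0.0015,0,0,0,0]]'
```

```text
clock: 8.4
position: [0.5665, 0.0197, 0.1262]
ee_rot: [-0.002, 0.991, -0.132, 0.001]
contact_force: [1.4, -0.5, -1.2]
width: 0.0149
clock: 8.9
position: [0.5657, 0.0167, 0.1262]
ee_rot: [-0.002, 0.991, -0.132, 0.001]
contact_force: [1.1, -0.0, -1.2]
width: 0.0152
clock: 9.28
position: [0.5652, 0.0147, 0.1262]
ee_rot: [-0.002, 0.991, -0.132, 0.001]
contact_force: [0.3, 0.6, -1.8]
width: 0.0149
clock: 9.65
position: [0.5648, 0.0133, 0.1262]
ee_rot: [-0.002, 0.991, -0.132, 0.001]
contact_force: [-0.5, -0.3, -0.9]
width: 0.0146
```

```bash
python3 -m crank '[[0,0.001,0,0,0,0],[0,0.001,0,0,0,0]]'; python3 -m crank '[[0,0.001,0,0,0,0],[0,0.001,0,0,0,0]]'; python3 -m crank '[[0,0.001,0,0,0,0],[0,0.001,0,0,0,0]]'
```

```text
clock: 9.9
position: [0.5647, 0.0129, 0.1262]
ee_rot: [-0.002, 0.991, -0.133, 0.001]
contact_force: [0.3, 3.0, -1.6]
width: 0.015
clock: 10.15
position: [0.5646, 0.0126, 0.1262]
ee_rot: [-0.003, 0.991, -0.133, 0.001]
contact_force: [0.6, 4.2, -1.5]
width: 0.0147
clock: 10.4
position: [0.5645, 0.0119, 0.1263]
ee_rot: [-0.003, 0.991, -0.133, 0.001]
contact_force: [1.8, 4.7, -1.8]
width: 0.0149
```

```bash
python3 -m crank '[[0,0.001,0,0,0,0],[0,0.0015,0,0,0,0]]'; python3 -m crank '[[0,0.001,0,0,0,0],[0,0.0015,0,0,0,0]]'; python3 -m crank '[[0,0.001,0,0,0,0],[0,0.0015,0,0,0,0]]';python3 - <<'E'
from h import *
print([np.round(manip.get_state()[k],2).tolist() for k in("contact_force","moment")])
d=viewer.get_image("scene"); W=cloud(d,d["world_from_camera"]); hsv=cv2.cvtColor(d["frame"],cv2.COLOR_BGR2HSV)
m=(np.hypot(W[...,0]-.5722,W[...,1]-.041)<.03)&((hsv[...,0]<8)|(hsv[...,0]>172))&(hsv[...,1]>150); print("link top",np.nanpercentile(W[m][:,2],98))
E
```

```text
clock: 10.65
position: [0.5641, 0.0106, 0.1262]
ee_rot: [-0.003, 0.991, -0.133, 0.001]
contact_force: [1.4, 3.8, -1.6]
width: 0.0148
clock: 10.9
position: [0.5638, 0.0094, 0.1263]
ee_rot: [-0.004, 0.991, -0.133, 0.001]
contact_force: [1.0, 5.0, -1.7]
width: 0.0153
clock: 11.15
position: [0.5635, 0.0084, 0.1262]
ee_rot: [-0.004, 0.991, -0.133, 0.001]
contact_force: [0.2, 6.2, -1.5]
width: 0.0146
[[0.2, 6.18, -1.46], [1.35, -0.27, -0.02]]
link top 0.09985624564461637
```

```bash
cat > lk.py <<'E'
from h import *
d=viewer.get_image("scene"); W=cloud(d,d["world_from_camera"]); hsv=cv2.cvtColor(d["frame"],cv2.COLOR_BGR2HSV)
m=(np.hypot(W[...,0]-.5722,W[...,1]-.041)<.03)&((hsv[...,0]<8)|(hsv[...,0]>172))&(hsv[...,1]>150); print("link top",np.nanpercentile(W[m][:,2],98))
f=[]
E
python3 -m crank '[[0,0.0007,0,0,0,0],[0,0.001,0,0,0,0]]'; python3 lk.py; python3 -m crank '[[0,0.0007,0,0,0,0],[0,0.0007,0,0,0,0]]'; python3 lk.py
```

```text
clock: 11.45
position: [0.5634, 0.0079, 0.1262]
ee_rot: [-0.005, 0.991, -0.134, 0.002]
contact_force: [2.3, 5.7, -1.5]
width: 0.0148
link top 0.09964989060811415
clock: 11.75
position: [0.5633, 0.0078, 0.1262]
ee_rot: [-0.006, 0.991, -0.134, 0.002]
contact_force: [1.3, 5.8, -1.8]
width: 0.015
link top 0.0997236561130393
```

```bash
python3 -m crank '[[0,0.001,0,0,0,0],[0,0.001,0,0,0,0],[0,0.001,0,0,0,0]]'; python3 lk.py; python3 -m crank '[[0,0.001,0,0,0,0],[0,0.001,0,0,0,0],[0,0.001,0,0,0,0]]'; python3 lk.py
```

```text
clock: 12.18
position: [0.5632, 0.0074, 0.1263]
ee_rot: [-0.006, 0.991, -0.134, 0.002]
contact_force: [1.2, 4.9, -2.1]
width: 0.0151
link top 0.10015255499635613
clock: 12.6
position: [0.5631, 0.0069, 0.1262]
ee_rot: [-0.007, 0.991, -0.134, 0.002]
contact_force: [0.8, 5.3, -2.8]
width: 0.0148
link top 0.10075138980320099
```

```bash
python3 -m crank '[[0,0.0005,0,-0.3,0,0],[0,0.0007,0,-0.5,0,0],[0,0.0007,0,-0.5,0,0]]'; python3 lk.py; python3 -m crank '[[0,0.001,0,-0.2,0,0],[0,0.001,0,-0.2,0,0],[0,0.001,0,-0.2,0,0]]'; python3 lk.py
```

```text
clock: 13.02
position: [0.5631, 0.007, 0.1262]
ee_rot: [-0.003, 0.991, -0.134, 0.001]
contact_force: [1.5, 5.2, -3.1]
width: 0.0151
link top 0.10008253924876735
clock: 13.45
position: [0.5629, 0.0064, 0.1262]
ee_rot: [-0.002, 0.991, -0.134, 0.001]
contact_force: [1.6, 5.0, -2.4]
width: 0.0147
link top 0.1052750279356027
```

```bash
python3 -m crank '[[0,0.0004,0,0,0,0],[0,0.0004,0,0,0,0],[0,0.0004,0,0,0,0],[0,0.0004,0,0,0,0],[0,0.0004,0,0,0,0]]'; python3 lk.py
```

```text
clock: 14.12
position: [0.563, 0.0065, 0.1262]
ee_rot: [-0.003, 0.991, -0.135, 0.001]
contact_force: [2.1, 5.0, -1.4]
width: 0.0148
link top 0.11357114454570749
```

```bash
python3 -m crank '[[0,0.0004,0,0,0,0],[0,0.0004,0,0,0,0],[0,0.0004,0,0,0,0],[0,0.0004,0,0,0,0]]'; python3 lk.py
```

```text
clock: 14.68
position: [0.563, 0.0066, 0.1263]
ee_rot: [-0.003, 0.991, -0.135, 0.001]
contact_force: [1.2, 4.6, -2.6]
width: 0.0148
link top 0.11354142825736144
```

```bash
python3 -m crank '[[0,-0.002,0,0,0,0],[0,-0.004,0,0,0,0],[0,-0.006,0,0,0,0],[0,-0.008,0,0,0,0],[0,-0.0085,0,0,0,0],[0,-0.0085,-0.015,0,0,0],[0,-0.0085,-0.035,0,0,0],[0,-0.0085,-0.065,0,0,0],[0,-0.0085,-0.08,0,0,0],[0,-0.0085,-0.08,0,0,0]]'
python3 lk.py; python3 - <<'E'
from h import *
d,T,W=wrist("w5"); t=tcp(); q=(W-t[:3,3])@t[:3,:3]; v,u=np.mgrid[:420,:560]
def sh(W,t,n):
    z=W[...,2]-t[2,3]; mm=(u>200)&(u<385)&(v>210)&(v<250)&(z>-.027)&(z<-.014); q=(W[mm]-t[:3,3])@t[:3,:3]; print(n,np.round(np.percentile(q,[2,50,98],axis=0)*1000,1).tolist())
sh(W,t,"now")
s=manip.get_state(); print(s["contact_force"],s["ee_rot"],delta([.4544,.3036,.2],95.15))
E
```

```text
clock: 15.98
position: [0.5657, 0.014, 0.2079]
ee_rot: [-0.003, 0.991, -0.135, 0.003]
contact_force: [-0.2, 0.3, -2.1]
width: 0.0147
link top 0.11401494673848467
now [[1.0, -12.9, 15.3], [12.3, 0.8, 18.1], [17.1, 14.3, 23.3]]
[-0.67176279 -0.05819969 -0.90353971] [-2.88820164e-03  9.90889098e-01 -1.34647241e-01  7.57595365e-04] ([-0.1832, -0.2495, 0.0071], np.float64(-20.626932827737278))
```

```bash
python3 -m crank '[[-0.037,-0.05,0.005,0,0,-4],[-0.074,-0.1,0.007,0,0,-10],[-0.11,-0.15,0.007,0,0,-16],[-0.147,-0.2,0.007,0,0,-20.6],[-0.172,-0.234,0.007,0,0,-20.6],[-0.183,-0.2495,0.007,0,0,-20.6],[-0.183,-0.2495,0.007,0,0,-20.6],[-0.183,-0.2495,0.007,0,0,-20.6]]'
python3 - <<'E'
from h import *
print(delta([.4544,.3036,.145],95.15), tcp()[:3,2])
E
```

```text
clock: 17.08
position: [0.4551, 0.3022, 0.1996]
ee_rot: [-0.002, 0.999, 0.044, 0.001]
contact_force: [0.5, 0.1, -0.7]
width: 0.015
([-0.0007, -0.0013, 0.0546], np.float64(-0.07924154606729417)) [ 0.00194357  0.0040149  -0.99999005]
```

```bash
python3 -m crank '[[-0.0007,-0.0013,0.02,-0.1,0,0],[-0.0007,-0.0013,0.045,-0.1,0,0],[-0.0007,-0.0013,0.062,-0.1,0,0],[-0.0007,-0.0013,0.069,-0.1,0,0],[-0.0007,-0.0013,0.069,-0.1,0,0]]'
python3 - <<'E'
from h import *
print(delta([.4544,.3036,.1],95.15), manip.get_state()["contact_force"])
E
```

```text
clock: 17.7
position: [0.4548, 0.3027, 0.1305]
ee_rot: [-0.001, 0.999, 0.044, 0.001]
contact_force: [0.2, 0.3, -0.9]
width: 0.0147
([-0.0004, -0.0009, 0.0305], np.float64(-0.16037351456134274)) [ 0.20589388  0.33785287 -0.91785016]
```

```bash
python3 -m crank '[[-0.0004,-0.001,0.003,0,0,0],[-0.0004,-0.001,0.007,0,0,0],[-0.0004,-0.001,0.012,0,0,0],[-0.0004,-0.001,0.018,0,0,0]]'; python3 -m crank '[[0,0,0.01,0,0,0],[0,0,0.02,0,0,0],[0,0,0.03,0,0,0],[0,0,0.032,0,0,0],[0,0,0.032,0,0,0]]'
```

```text
clock: 18.2
position: [0.4544, 0.3038, 0.1122]
ee_rot: [-0.001, 0.999, 0.044, 0.001]
contact_force: [0.7, 0.6, -1.7]
width: 0.0147
clock: 18.82
position: [0.4544, 0.3039, 0.08]
ee_rot: [-0.001, 0.999, 0.044, 0.001]
contact_force: [-0.2, 1.0, -0.5]
width: 0.015
```

Entering freely. I seat it the last ~3 mm and release.

```bash
python3 -m crank '[[0,0,0.0015,0,0,0],[0,0,0.0027,0,0,0],[0,0,0.0027,0,0,0]]'; python3 -m crank '[[0,0,0,0,0,0],[0,0,0,0,0,0],[0,0,0,0,0,0],[0,0,0,0,0,0],[0,0,0,0,0,0],[0,0,0,0,0,0]]' 1; python3 -m crank '[[0,0,-0.02,0,0,0],[0,0,-0.06,0,0,0],[0,0,-0.11,0,0,0],[0,0,-0.15,0,0,0],[0,0,-0.158,0,0,0],[0,0,-0.158,0,0,0]]'
python3 - <<'E'
from h import *
d,T,W=wrist("w6"); z=W[...,2]
near=np.hypot(W[...,0]-.4525,W[...,1]-.303)<.075
m=near&(z>.042)&(z<.0535); print("stand",rect(W,m))
m=near&(z>.104)&(z<.125); print("handle",rect(W,m),np.nanmedian(z[m]))
print(delta([.5714,.040,.235],74.7))
E
```

```text
clock: 19.2
position: [0.4545, 0.3039, 0.0774]
ee_rot: [-0.001, 0.999, 0.044, 0.001]
contact_force: [-0.8, 1.2, -1.2]
width: 0.015
clock: 19.95
position: [0.4544, 0.3039, 0.0774]
ee_rot: [-0.001, 0.999, 0.044, 0.001]
contact_force: [-0.0, 0.4, 0.5]
width: 0.0853
clock: 20.7
position: [0.454, 0.3035, 0.2352]
ee_rot: [-0.001, 0.999, 0.044, 0.001]
contact_force: [0.1, 0.4, 0.0]
width: 0.0857
stand ([452.6, 303.0], [80.0, 90.2], 5.2, 4507)
handle ([452.6, 303.8], [24.5, 15.2], 5.1, 441) 0.11336040322677465
([0.0946, 0.2725, -0.0011], np.float64(20.29904966249245))
```

```bash
python3 -m crank '[[0.02,0.055,0,0,0,4],[0.04,0.11,0,0,0,10],[0.06,0.17,0,0,0,16],[0.08,0.225,0,0,0,20.3],[0.09,0.26,0,0,0,20.3],[0.0946,0.2725,0,0,0,20.3],[0.0946,0.2725,0,0,0,20.3],[0.0946,0.2725,0,0,0,20.3]]' 0.5
python3 - <<'E'
from h import *
d,T,W=wrist("w7"); z=W[...,2]
near=np.hypot(W[...,0]-.5705,W[...,1]-.0395)<.04
m=near&(z>.104)&(z<.12); print("link top",rect(W,m),np.nanmedian(z[m]))
print(delta([.571,.040,.087],74.7))
t=tcp(); print(t[:3,3],t[:3,2])
cv2.imwrite("pics/w7x.png",cv2.resize(d["frame"][100:400,80:480],None,fx=2,fy=2,interpolation=cv2.INTER_CUBIC))
E
```

```text
clock: 21.75
position: [0.5706, 0.0415, 0.2334]
ee_rot: [-0.001, 0.991, -0.132, -0.001]
contact_force: [-0.6, -0.0, -0.3]
width: 0.0424
link top ([570.5, 39.0], [12.4, 44.1], 74.8, 657) 0.11157935324410795
([0.0009, 0.0016, 0.1467], np.float64(0.0977138250095777))
[0.57068799 0.0415486  0.23366457] [-0.00117092  0.00152578 -0.99999815]
```

View pics/w7x.png

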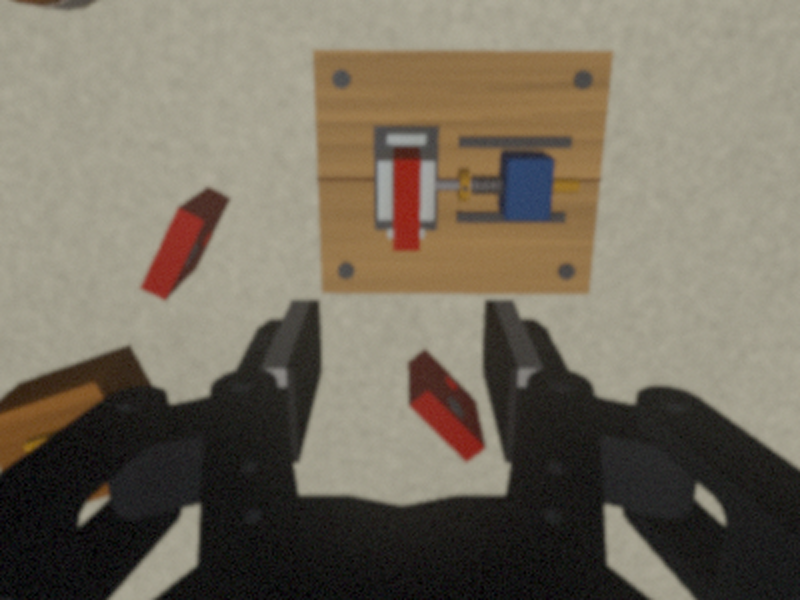

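The link is up (top at 0.1116 m) at (407,200), centred between the jaws.

```bash
python3 -m crank '[[0.0005,0.002,0.05,0,0,0],[0.0005,0.002,0.09,0,0,0],[0.0005,0.002,0.12,0,0,0],[0.0005,0.002,0.138,0,0,0],[0.0005,0.002,0.145,0,0,0],[0.0005,0.002,0.145,0,0,0]]'; python3 -m crank '[[0,0,0,0,0,0],[0,0,0,0,0,0],[0,0,0,0,0,0],[0,0,0,0,0,0],[0,0,0,0,0,0]]' 0 50;  python3 -m crank '[[0,0,-0.005,0,0,0],[0,0,-0.012,0,0,0],[0,0,-0.02,0,0,0],[0,0,-0.03,0,0,0]]'
```

```text
clock: 22.55
position: [0.5704, 0.0405, 0.0888]
ee_rot: [-0.001, 0.991, -0.132, -0.001]
contact_force: [-0.4, 0.2, -0.2]
width: 0.0426
clock: 23.18
position: [0.5709, 0.0404, 0.0891]
ee_rot: [-0.001, 0.991, -0.132, -0.0]
contact_force: [0.6, 0.2, 2.0]
width: 0.0115
clock: 23.68
position: [0.5708, 0.0404, 0.1197]
ee_rot: [-0.001, 0.991, -0.132, -0.0]
contact_force: [0.7, -0.4, -0.3]
width: 0.012
```

```bash
python3 -m crank '[[0,0,-0.03,0,0,0],[0,0,-0.06,0,0,0],[0,0,-0.085,0,0,0],[0,0,-0.085,0,0,0]]'
python3 - <<'E'
from h import *
print(delta([.4995,-.287,.12],92.6))
E
```

```text
clock: 24.18
position: [0.5722, 0.0402, 0.2073]
ee_rot: [-0.001, 0.991, -0.132, 0.003]
contact_force: [0.6, -0.4, -1.2]
width: 0.0116
([0.0148, 0.3351, 0.0865], np.float64(-17.743011967943204))
```

```bash
python3 -m crank '[[0.003,0.05,0.0,0,0,-3],[0.006,0.1,0.0,0,0,-7],[0.008,0.15,0,0,0,-11],[0.01,0.2,0,0,0,-15],[0.012,0.25,0,0,0,-17.7],[0.0148,0.3,0.03,0,0,-17.7],[0.0148,0.328,0.06,0,0,-17.7],[0.0148,0.335,0.0865,0,0,-17.7],[0.0148,0.335,0.0865,0,0,-17.7],[0.0148,0.335,0.0865,0,0,-17.7]]'
python3 - <<'E'
from h import *
t=tcp(); d,T,W=wrist("w8"); print(delta([.4995,-.287,.026],92.6),t[:3,2])
cv2.imwrite("pics/w8x.png",d["frame"])
E
```

```text
clock: 25.42
position: [0.4997, -0.2866, 0.1202]
ee_rot: [-0.001, 1.0, 0.022, 0.003]
contact_force: [-0.8, -0.3, -0.4]
width: 0.0116
([-0.0013, 0.0003, 0.0949], np.float64(-0.002350160209857677)) [ 0.00547904  0.00158959 -0.99998373]
```

View pics/w8x.png

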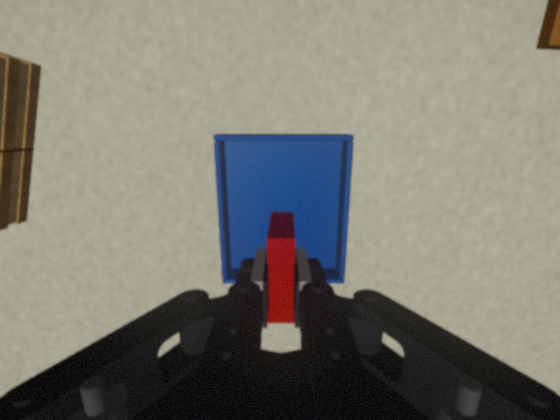

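The link is held upright at (282,265) over the tray, which is centred at about (283,208). I lower it.

```bash
python3 -m crank '[[-0.001,0,0.03,0,0,0],[-0.001,0,0.06,0,0,0],[-0.001,0,0.08,0,0,0],[-0.001,0,0.088,0,0,0],[-0.001,0,0.09,0,0,0],[-0.001,0,0.09,0,0,0]]';  python3 -m crank '[[0,0,0.001,0,0,0],[0,0,0.002,0,0,0],[0,0,0.003,0,0,0],[0,0,0.003,0,0,0]]'
```

```text
clock: 26.22
position: [0.5005, -0.287, 0.0318]
ee_rot: [0.0, 1.0, 0.023, 0.004]
contact_force: [0.1, 0.4, -0.4]
width: 0.0117
clock: 26.72
position: [0.5005, -0.287, 0.0288]
ee_rot: [0.0, 1.0, 0.023, 0.004]
contact_force: [-0.7, 0.5, -1.1]
width: 0.0113
```

```bash
python3 -m crank '[[0,0,0.001,0,0,0],[0,0,0.002,0,0,0],[0,0,0.002,0,0,0]]';  python3 -m crank '[[0,0,0.0007,0,0,0],[0,0,0.0015,0,0,0],[0,0,0.0015,0,0,0]]'
```

```text
clock: 27.1
position: [0.5004, -0.2869, 0.0266]
ee_rot: [0.0, 1.0, 0.023, 0.004]
contact_force: [0.3, -0.4, -0.3]
width: 0.0116
clock: 27.48
position: [0.5006, -0.287, 0.026]
ee_rot: [0.0, 1.0, 0.023, 0.004]
contact_force: [-1.2, 0.2, 4.9]
width: 0.0115
```

Contact with the floor (4.9 N). I release and retreat.

```bash
python3 -m crank '[[0,0,0,0,0,0],[0,0,0,0,0,0],[0,0,0,0,0,0],[0,0,0,0,0,0]]' 0.4; python3 -m crank '[[0,0,-0.01,0,0,0],[0,0,-0.04,0,0,0],[0,0,-0.1,0,0,0],[0,0,-0.16,0,0,0],[0,0,-0.2,0,0,0],[-0.15,0,-0.2,0,0,0],[-0.15,0,-0.2,0,0,0],[-0.15,0,-0.2,0,0,0],[-0.15,0,-0.2,0,0,0],[-0.15,0,-0.2,0,0,0]]'
python3 - <<'E'
from h import *
d=viewer.get_image("scene"); cv2.imwrite("pics/s9.png",d["frame"])
a=dict(np.load("pics/top0.npz")); b=viewer.get_image("top"); A=cloud(a,a["world_from_camera"]);B=cloud(b,b["world_from_camera"])
v,u=np.mgrid[:420,:560]; z=B[...,2]
m=(u>360)&(u<430)&(v>215)&(v<290)&(z>.035); print("link in tray",rect(B,m),np.nanmedian(z[m]))
df=np.abs(A[...,2]-z)>.01
for n,c in dict(jar=(175,136),plane=(279,124),glue=(370,157),tool=(121,269),redA=(181,217),redB=(238,291)).items(): print(n,df[c[1]-25:c[1]+25,c[0]-35:c[0]+35].sum())
cv2.imwrite("pics/fin.png",np.vstack([d["frame"][80:380,100:500]]).repeat(2,0).repeat(2,1))
E
```

```text
clock: 27.98
position: [0.5005, -0.287, 0.0258]
ee_rot: [0.0, 1.0, 0.023, 0.004]
contact_force: [0.3, 0.3, -0.7]
width: 0.0337
clock: 29.22
position: [0.3499, -0.2941, 0.2252]
ee_rot: [0.001, 1.0, 0.023, 0.005]
contact_force: [0.3, -0.1, -0.2]
width: 0.0341
link in tray ([501.2, -284.3], [42.5, 14.2], 2.2, 156) 0.046287061333298074
jar 2
plane 0
glue 1
tool 9
redA 1
redB 3
```

View pics/fin.png

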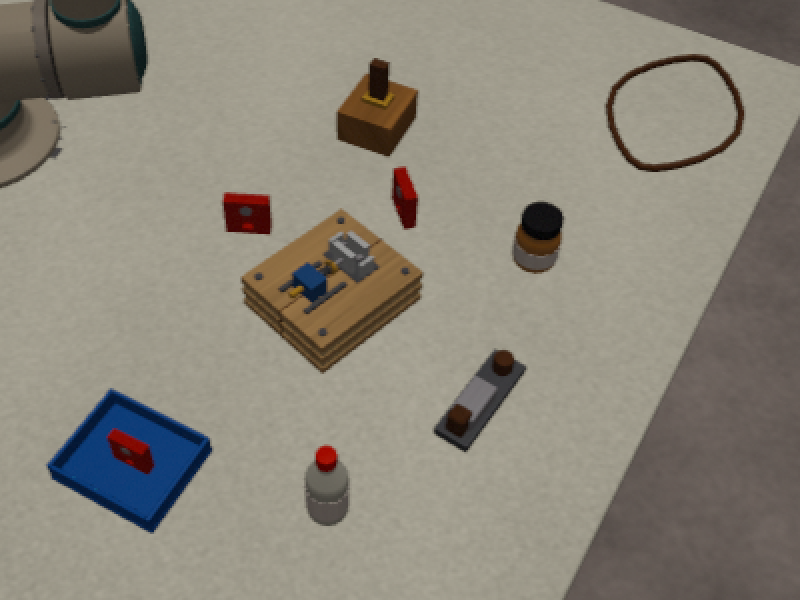

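The link stands in the tray at (131,452), and the tool is in its stand at (379,85). The lug gap is empty at (350,255), and the bystanders have not moved.

```bash
python3 -c "
from rig import job; print(job.sign_off())"
```

```text
the job is handed in; nothing more can be done
None
```

The job is done and handed in, about 29 s on the robot's clock. I took the fork from its stand and lowered it over the neck. I then pressed the collar back until the link popped up; my force readings showed about 6 N with the collar moving and no steep rise at the stop. After that I stood the tool back in its slot, lifted the link out and released it standing in the tray.

- **Link:** its top stands at z = 46 mm near the tray's centre, about where it should be (47 mm nominal). The set-down force was 4.9 N.
- **Tool:** it is back within 1 mm of where it started, at the same height.
- **Bystanders:** the depth images show the jar, plane, glue bottle and spare plates unmoved.

- **Camera disagreement:** the top and wrist cameras disagreed by about 2 mm in x and y, within their stated calibration. I worked from the mean and from measurements taken relative to each other.
- **Collar position:** it met the fork about 2 mm later than I had estimated, and the wrist force reading was noisy by about 1 N.

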